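# Feed a failed regulator through the scrap chest flap

## Task

Gently slide the finned regulator block along the ledge of the scrap chest and push it in under the hanging flap, so that the block itself swings the flap open and it drops into the chest; then draw the fingers back so that the flap swings shut behind it. Only push it, never grip or lift it, and leave everything else (the bearing and the piston on the ledge, the things on the bench) where it is.

Things in the scene. Friction and masses are not known exactly. Their poses are not given: they have to be found in the camera images.
- chest: Grey sheet-metal scrap chest fixed on the bench: feed ledge, doorway with a hanging flap, closed hopper behind it. Origin on the bench (z = 0) below the middle of the doorway; x = feed direction (ledge, doorway, hopper), y to the left of that, z up. Its place and yaw vary. All x and y given at the points are in this frame.
- ledge (a point): Point on the flat steel ledge at x = -100 mm, y = 0. The ledge's top is 110 mm above the bench and spans x from -190 to +20 mm, y from -125 to +125 mm; it has no rims.
- doorway (a point): Middle of the doorway at ledge height (x = 0, y = 0, 110 mm above the bench). A 6 mm front sheet stands on the ledge in the plane x = 0, its top 62 mm above the ledge; the doorway in it spans y from -50 to +50 mm, clear height 52 mm, under the 8 mm hinge rod (centre 56 mm above the ledge).
- hopper (a point): Middle of the hopper's rubber floor (x = 110 mm, y = 0, 5 mm above the bench). Behind the flap the ledge ends at x = +20 mm and drops 105 mm to this floor. Inside: x from 20 to 200 mm, y from -75 to +75 mm. A clear cover, top 173 mm above the bench, closes it from x = 8 mm on; the -y wall has a clear window.
- flap (a joint): Angle of the aluminium flap (96 mm wide, 52 mm long, 3 mm thick, 0.1 kg) that hangs freely from the hinge rod in the doorway: 0 = hanging straight down (shut), grows as its lower edge swings into the hopper (chest +x), up to 1.45 rad. It cannot swing towards the ledge. Only its weight shuts it, without a latch, in a fraction of a second.
- flap_edge (a point): Middle of the flap's lower edge (4 mm above the ledge when shut).
- regulator: Failed regulator: finned cast-aluminium block, 80 mm (its x) by 64 mm (y) by 26 mm high, fins on top along x, solid flat sides, about 0.3 kg. Origin at the centre of its underside. Lies on the ledge, x roughly along the chest's x, up to 60 mm to either side of the doorway's middle. It tips and drops into the hopper once its middle is past the ledge's end, 20 mm behind the flap.
- bearing: Bystander: ball bearing, 42 mm across, 12 mm high, lying flat near one of the ledge's corners beside the doorway. Origin at the centre of its underside.
- piston: Bystander: small aluminium piston, 43 mm across, 42 mm high, standing near the ledge's other corner beside the doorway. Origin at the centre of its underside.
- spray: Bystander: spray can, 58 mm across, 170 mm high, standing on the bench. Origin at the centre of its underside.
- screwdriver: Bystander: black-handled screwdriver lying on the bench. Origin below its middle.
- cup: Bystander: white mug, 76 mm across, 85 mm high, on the bench. Origin at the centre of its underside.
- collar: Bystander: dark steel collar, 56 mm across, 30 mm high, on the bench. Origin at the centre of its underside.
Not all that is in view belongs to the job. Leave any green look-alike of the regulator alone.

How it is judged:
By the outcome, as a careful person would: the job done as asked, in the order asked, and still so for the second after the job is handed in, with the robot touching nothing.
It also fails if it takes over 48 s, if anything falls off the work surface, if the arm or the gripper's body presses on something with over 40 N, if the wrist force passes 120 N, or if a joint passes its speed limit or range.

## Robot

A 6-joint arm with a two-finger parallel gripper is mounted at the origin on the work surface. World frame = base frame: x ahead of the robot, y to its left, z up, the work surface at z = 0. Lengths are in m, angles in rad, forces in N, time in s.
With the tool pointing down it reaches from about 0.4 to 0.825 m from the base axis. Payload 7 kg.
Tool frame: the origin (TCP) lies midway between the tips of the shut fingers; the grasp point (between the pads) lies 19 mm behind it; z points along the fingers, y is the line along which they close (so a half turn about z gives the same grasp; the last joint's range is limited). The gripper opens to 88 mm and grips with 3 to 60 N. Pads are 19 mm wide; open, the fingers measure 130 mm over their backs; the gripper's body (78 mm by 193 mm) begins 47 mm behind the grasp point.
Start: joints at [1.607, 0.359, 0.012, 0, -1.224, -0.288], TCP at [0.168, 0.654, 0.227] pointing down, gripper open.
Joint ranges: [-3.07, 3.07], [-1.43, 2.12], [-1.02, 1.25], [-3.03, 1.67], [-3.05, -0], [-3.03, 3.03]. Speed limits (rad/s): [2.39, 2.39, 3.01, 3.14, 3.14, 3.14].

## Interface

Orientations are given as [roll, pitch, yaw] about the fixed x, y, z axes, in that order (R = Rz(yaw) Ry(pitch) Rx(roll)).
In Python, from station import get_state, grab_frame, calibration, job_done, boxes_of, regions_of, spot_point gives the robot as it stands. The module is installed in compiled form; this text tells all that it offers.
- The arm moves only by the tool arm_command, never from a script. Its argument "commands" is a list of rows, each an object of numbers: "tx", "ty", "tz": the shift along the tool's x, y, z each as a share of 25 cm, from -1 to 1; "twist": the turn about the tool's z as a share of 180 degrees, from -1 to 1. A call has exactly 8 rows; each row is the pose to reach, as a shift and turn from the pose commanded when the call began, along the tool's axes at that moment, turning the shorter way round; what a row does not reach only later rows make up. A row lasts 1/12 s, in which the tool goes at most 41.7 mm and 7.16 degrees, less where a joint would pass 70% of its speed; a pose out of reach is approached as far as the arm can. A call with a number of a shift or a turn outside -1 to 1 is refused whole. A call with a gripper value outside its range is refused whole. "claw" is the opening, from 0 (shut) to 1 (fully open), set as the call begins (left out, the last holds). The fingers move at their own pace and stop on an object; "grip_force" is the grip in N (left out, the last holds). Time passes only in rows, so rows that repeat a pose let the fingers close, or fill a call up. It gives the time, the measured TCP pose, the force, the opening and the grip force at its end, in the units of the state.
- get_state(): the state, without advancing time (a new reading comes with each control period).
- grab_frame(name): name is "side" or "top" or "wrist"; returns the picture (384x512x3 uint8, red, green, blue); there is no depth.
- calibration(name): a dict with "camera_matrix" (3x3 intrinsics, pixels), "k1" (the pictures are not rectified: a ray, as slopes to the right and down, at radius r is drawn at 1 + k1 r^2 times it, then the intrinsics apply), "extrinsics" (4x4, takes a point from camera to world coordinates). Camera axes: x right, y down, z forward; pixel columns grow to the right and rows downward; lengths in m; the calibration is good to about 2 mm. A picture is of the moment at which its call begins: read the wrist's pose just before it. calibration takes no time and is no camera call; for the wrist camera it gives the pose at the moment of the call.
- job_done(): hands the job in; it is judged then, once.
Trained networks look in the newest picture that a camera, given by its name, has taken for a name from the list of things; names that differ only in an ending like _2 or _b are one class to them, and where a whole thing is asked for, a point or a joint stands for the part that bears it (a point fixed in the world has none). Each returns a list of dicts, best first, with "score" (0 to 1); they miss things now and then, are a little off and sometimes report something else, mostly with a low value. They report only what shows in the picture. A call takes as long as a camera call. They do not tell look-alikes from the thing itself.
- boxes_of(query, camera): "rect" ([left, top, right, bottom] in pixels, round what is visible of it).
- regions_of(query, camera): "region" (384x512 bool, what is visible of it) and "rect" ([left, top, right, bottom] in pixels, round what is visible of it).
- spot_point(query, camera): "uv" ([column, row] in pixels: a listed point, or the origin of a listed thing).
The state is a dict: "t": time; "q": joint angles; "qd": joint speeds; "joint_efforts": joint torques, N m; "eef_pos": TCP position; "ee_rot": TCP orientation; "force": force on the tool from outside, world axes, zero at the start; "moment": the same for the moment, N m; "width": finger opening in m; "gripper_force": force on a finger pad.
Only numpy, scipy, OpenCV 4.12 (cv2) and the standard library are available. Lean on these libraries where they do the work, as an engineer would, in place of code of your own. Each camera call takes 0.05 s, during which the arm holds its last target. There are 200 camera calls.

## Working session

There is one attempt and no reset: what is moved stays moved. The work goes in short steps, Python scripts to look and compute and a tool call to move; the robot and the scene stay as the last step left them, time stands still between calls to the robot, and variables do not carry over. Pictures are saved under pics/ and viewed, at most 10 in all, crops included, and the job is handed in when it is done.

Besides the shell and the picture viewer there is one more tool, called after "Call:" as name([rows], argument=value, ...), one row to a line, values as JSON. arm_command: Moves the arm, as the interface text tells. Shift numbers are shares of 25 cm and turn numbers shares of 180 degrees, none past 1 either way. Its arguments: {"type":"object","properties":{"commands":{"type":"array"},"claw":{"type":"number"},"grip_force":{"type":"number"}},"required":["commands"]}

```bash
mkdir -p pics; cat > h.py <<'E'
import numpy as np, cv2
from station import *
def ray(cam,uv,c=None):
    c=c or calibration(cam); K=np.array(c["camera_matrix"]);E=np.array(c["extrinsics"])
    p=cv2.undistortPoints(np.array([[uv]],float),K,np.array([c["k1"],0,0,0,0.]))[0,0]
    return E[:3,3],E[:3,:3]@np.array([p[0],p[1],1])
def at_z(cam,uv,z,c=None):
    o,d=ray(cam,uv,c); return o+d*(z-o[2])/d[2]
def proj(cam,P):
    c=calibration(cam);K=np.array(c["camera_matrix"]);E=np.linalg.inv(np.array(c["extrinsics"]))
    q=(E[:3,:3]@np.array(P,float).T).T+E[:3,3]; s=q[:,:2]/q[:,2:]; s=s*(1+c["k1"]*(s**2).sum(1,keepdims=True))
    return s@K[:2,:2].T+K[:2,2]
E
python3 - <<'E'
from h import *
ims={}
for c in ["side","top"]:
    im=grab_frame(c); ims[c]=im
    for q,z in [("ledge",.11),("doorway",.11),("hopper",.005),("flap_edge",.114),("regulator",.11),("bearing",.11),("piston",.11),("spray",0)]:
        for r in spot_point(q,c)[:2]:
            print(c,q,round(r["score"],2),np.round(r["uv"]),np.round(at_z(c,r["uv"],z),3))
cv2.imwrite("pics/a.png",cv2.cvtColor(np.vstack([ims["side"],ims["top"]]),cv2.COLOR_RGB2BGR)[:, :])
a=cv2.imread("pics/a.png");cv2.imwrite("pics/side.png",a[:384]);cv2.imwrite("pics/top.png",a[384:])
print(get_state())
E
```

```text
side ledge 0.97 [241. 200.] [ 0.576 -0.009  0.11 ]
side doorway 0.65 [232. 218.] [0.596 0.078 0.11 ]
side regulator 0.88 [301. 234.] [0.381 0.13  0.11 ]
side regulator 0.63 [262. 188.] [ 0.51  -0.076  0.11 ]
side piston 0.46 [267. 213.] [0.488 0.047 0.11 ]
side spray 0.84 [259. 157.] [ 0.541 -0.425  0.   ]
top ledge 0.91 [257. 176.] [ 0.568 -0.014  0.11 ]
top doorway 0.61 [216. 175.] [0.573 0.091 0.11 ]
top flap_edge 0.71 [219. 172.] [0.581 0.085 0.114]
top regulator 0.85 [260. 171.] [ 0.583 -0.022  0.11 ]
top regulator 0.81 [320. 203.] [ 0.495 -0.175  0.11 ]
top piston 0.72 [229. 206.] [0.493 0.058 0.11 ]
top piston 0.21 [218. 172.] [0.582 0.087 0.11 ]
top spray 0.6 [393. 192.] [ 0.54  -0.406  0.   ]
{'t': 0.9, 'q': array([ 1.60707178e+00,  3.58538726e-01,  1.18806565e-02,  2.43744994e-05,
       -1.22406977e+00, -2.88114864e-01]), 'qd': array([-0.00027417, -0.00015088, -0.00081492,  0.00013523,  0.00089221,
        0.00183828]), 'joint_efforts': array([-2.26813405e-03, -5.82356894e+01,  2.93291044e+01,  7.00180650e+00,
        1.24825450e-02, -2.30388832e-05]), 'eef_pos': array([0.1682118 , 0.65368537, 0.22659686]), 'ee_rot': array([-3.14152047e+00, -2.51808850e-06, -2.51831128e-01]), 'force': array([ 0.18569579, -0.20033747,  0.87642722]), 'moment': array([ 0.01468704, -0.00969163, -0.01348459]), 'gripper_force': 0.0, 'width': 0.08742516703311809}
```

View pics/top.png

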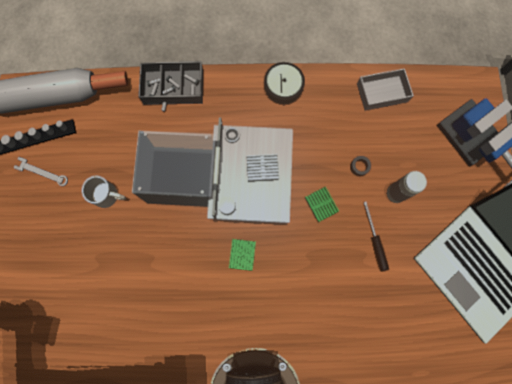

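View pics/side.png

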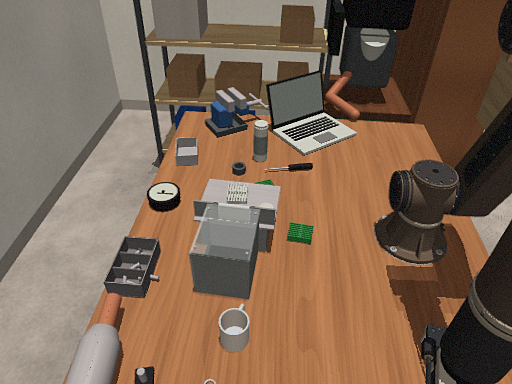

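The top view shows the grey regulator on the ledge at about (262,167). Green look-alikes lie on the bench at (321,204) and (242,255), and they are not the target. The bearing is at (232,135) and the piston at (228,207). Feed direction runs left in the image, roughly world +y. I'll confirm the regulator in a crop and measure it.

```bash
python3 - <<'E'
from h import *
im=grab_frame("top")
x0,y0,s=125,110,4
cr=cv2.resize(im[y0:y0+130,x0:x0+185],None,fx=s,fy=s,interpolation=cv2.INTER_CUBIC)
cv2.imwrite("pics/crop.png",cv2.cvtColor(cr,cv2.COLOR_RGB2BGR))
for r in regions_of("regulator","top")[:3]:
    m=r["region"].astype(np.uint8); ys,xs=np.nonzero(m)
    P=np.array([at_z("top",(u,v),.136)[:2] for u,v in zip(xs,ys)],np.float32)
    print(r["score"],r["rect"],cv2.minAreaRect(P*1000),im[m>0].mean(0))
for r in regions_of("ledge","top")[:1]:
    ys,xs=np.nonzero(r["region"]);print(r["score"],r["rect"],cv2.minAreaRect(np.c_[xs,ys].astype(np.float32)))
E
```

```text
0.94 [246.2, 154.4, 279.8, 176.4] ((586.8760986328125, -28.880481719970703), (79.27055358886719, 68.3035888671875), 89.11336517333984) [150.02586207 153.8817734  154.54310345]
0.89 [304.7, 185.2, 338.5, 220.6] ((489.2904968261719, -174.14862060546875), (73.19464111328125, 62.16455841064453), 26.50177574157715) [ 74.49053857 118.5720524   65.5705968 ]
0.88 [229.9, 234.0, 259.0, 273.4] ((367.1484375, 26.77035140991211), (63.02313995361328, 76.25557708740234), 79.98992919921875) [ 90.99193548 144.68951613  82.97446237]
0.69 [132.1, 120.5, 292.9, 221.8] ((213.9405975341797, 168.09405517578125), (161.69354248046875, 99.10570526123047), 5.7105937004089355)
```

View pics/crop.png

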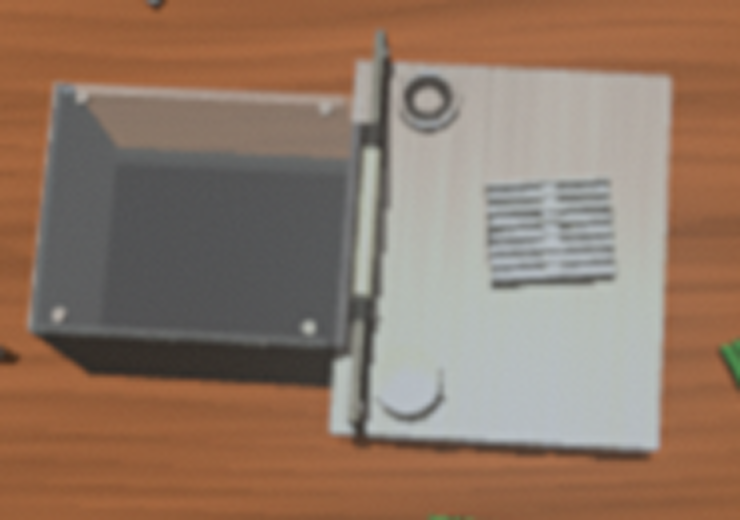

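The crop confirms the grey finned block at full-frame (262,167). It's the only non-green one, and it sits on the ledge, upstream of the doorway. Next I'll fit the chest frame from the ledge's corners.

```bash
cat > fit.py <<'E'
from h import *
f=lambda c,z:at_z("top",((c[0]+.5)/4-.5+125,(c[1]+.5)/4-.5+110),z)[:2]
W=np.array([f(c,.11) for c in [(671,74),(658,451),(333,434),(357,60)]])
C=np.array([(-.19,-.125),(-.19,.125),(.02,.125),(.02,-.125)])
wc,cc=W.mean(0),C.mean(0)
U,S,V=np.linalg.svd((C-cc).T@(W-wc)); R=(U@V).T
t=wc-R@cc
yaw=np.arctan2(R[1,0],R[0,0])
E
python3 - <<'E'
from fit import *
print("yaw",np.degrees(yaw),"t",t,"resid",np.round((W-wc)-(C-cc)@R.T,4).tolist(), np.linalg.det(R))
G=np.array([f(c,.136) for c in [(485,183),(610,178),(615,277),(492,287)]])
g=(G-t)@R; print("reg chest",np.round(g,4).tolist(),g.mean(0), "sides",np.linalg.norm(g-np.roll(g,1,0),axis=1))
e=((g[0]+g[3])-(g[1]+g[2]))/2; print("reg yaw rel",np.degrees(np.arctan2(e[1],e[0])))
for n,c,z in [("bearing",(429,101),.122),("piston",(411,390),.152),("flap ends",(374,140),.17),("flap2",(362,297),.17)]: print(n,np.round((f(c,z)-t)@R,4))
s=get_state(); Rt=None
for n,p in [("start behind",(-.16,0)),("ledge",(-.1,0)),("door",(0,0))]: print(n,np.round(t+R@p,4))
E
```

```text
yaw 86.28693803114723 t [0.5850401  0.08599021] resid [[0.0011, 0.0003], [-0.0013, 0.0011], [-0.0005, -0.0012], [0.0007, -0.0001]] 1.0000000000000004
reg chest [[-0.0705, -0.0377], [-0.1505, -0.0449], [-0.1561, 0.02], [-0.0785, 0.0302]] [-0.11388813 -0.00809877] sides [0.06834461 0.0802801  0.06511175 0.0782821 ]
reg yaw rel 6.33620719427121
bearing [-0.0306 -0.0954]
piston [-0.0321  0.101 ]
flap ends [-0.0007 -0.0529]
flap2 [0.0002 0.0476]
start behind [ 0.5747 -0.0737]
ledge [ 0.5786 -0.0138]
door [0.585 0.086]
```

Call:
arm_command([
  {"tx": 0.08,"ty": 0.09,"tz": -0.02,"twist": 0.03},
  {"tx": 0.18,"ty": 0.2,"tz": -0.04,"twist": 0.06},
  {"tx": 0.3,"ty": 0.32,"tz": -0.06,"twist": 0.09},
  {"tx": 0.42,"ty": 0.45,"tz": -0.08,"twist": 0.12},
  {"tx": 0.54,"ty": 0.58,"tz": -0.1,"twist": 0.15},
  {"tx": 0.66,"ty": 0.71,"tz": -0.1,"twist": 0.18},
  {"tx": 0.76,"ty": 0.82,"tz": -0.1,"twist": 0.21},
  {"tx": 0.8,"ty": 0.86,"tz": -0.1,"twist": 0.22},
], claw=0.34, grip_force=10)

```text
t: 1.72
eef_pos: [0.3093, 0.3919, 0.2522]
ee_rot: [-3.141, 0.0, -0.95]
force: [0.3, -0.7, -0.4]
width: 0.0396
gripper_force: 0.0
```

```bash
cat > d.py <<'E'
from fit import *
import sys
def go(cx,cy,z):
    s=get_state(); p=s["eef_pos"]; a=s["ee_rot"]; ps=a[2]
    w=t+R@[cx,cy]; d=w-p[:2]
    tx=np.array([np.cos(ps),np.sin(ps)]); ty=np.array([np.sin(ps),-np.cos(ps)])
    dy=(yaw-np.pi-ps+np.pi)%(2*np.pi)-np.pi
    print("t",round(s["t"],2),"rot",np.round(a,3),"chest",np.round((p[:2]-t)@R,4),"h",round(p[2]-.11,4),"q",np.round(s["q"],2),"F",np.round(s["force"],1),"w",round(s["width"],3))
    print("tx %.3f ty %.3f tz %.3f twist %.3f"%(d@tx/.25,d@ty/.25,(p[2]-z)/.25,-dy/np.pi))
go(*map(float,sys.argv[1:4]))
E
python3 d.py -.195 -.008 .25
```

```text
t 1.72 rot [-3.141  0.    -0.95 ] chest [0.2874 0.295 ] h 0.1422 q [ 1.3   0.05 -0.33 -0.   -1.2  -0.68] F [ 0.3 -0.7 -0.4] w 0.04
tx 2.261 ty 0.284 tz 0.009 twist 0.218
```

Call:
arm_command([
  {"tx": 0.1,"ty": 0.01,"twist": 0.02},
  {"tx": 0.23,"ty": 0.03,"twist": 0.04},
  {"tx": 0.36,"ty": 0.05,"twist": 0.06},
  {"tx": 0.5,"ty": 0.06,"twist": 0.08},
  {"tx": 0.64,"ty": 0.08,"twist": 0.1},
  {"tx": 0.78,"ty": 0.1,"twist": 0.12},
  {"tx": 0.9,"ty": 0.11,"twist": 0.14},
  {"tx": 1.0,"ty": 0.12,"twist": 0.15},
])

```text
invalid input
```

```bash
python3 d.py -.195 -.008 .25
```

```text
t 1.72 rot [-3.141  0.    -0.95 ] chest [0.2874 0.295 ] h 0.1422 q [ 1.3   0.05 -0.33 -0.   -1.2  -0.68] F [ 0.3 -0.7 -0.4] w 0.04
tx 2.261 ty 0.284 tz 0.009 twist 0.218
```

Call:
arm_command([
  {"tx": 0.1,"ty": 0.01,"tz": 0,"twist": 0.02},
  {"tx": 0.23,"ty": 0.03,"tz": 0,"twist": 0.04},
  {"tx": 0.36,"ty": 0.05,"tz": 0,"twist": 0.06},
  {"tx": 0.5,"ty": 0.06,"tz": 0,"twist": 0.08},
  {"tx": 0.64,"ty": 0.08,"tz": 0,"twist": 0.1},
  {"tx": 0.78,"ty": 0.1,"tz": 0,"twist": 0.12},
  {"tx": 0.9,"ty": 0.11,"tz": 0,"twist": 0.14},
  {"tx": 0.99,"ty": 0.12,"tz": 0,"twist": 0.15},
])

```text
t: 2.38
eef_pos: [0.4301, 0.1757, 0.252]
ee_rot: [-3.141, 0.0, -1.418]
force: [0.9, -0.3, 0.4]
width: 0.0299
gripper_force: 0.0
```

```bash
python3 d.py -.195 -.008 .25
```

```text
t 2.38 rot [-3.141  0.    -1.418] chest [0.0795 0.1604] h 0.142 q [ 0.81 -0.01 -0.39  0.   -1.19 -0.66] F [ 0.9 -0.3  0.4] w 0.03
tx 1.217 ty -0.421 tz 0.008 twist 0.069
```

Call:
arm_command([
  {"tx": 0.1,"ty": -0.03,"tz": 0,"twist": 0.01},
  {"tx": 0.23,"ty": -0.08,"tz": 0,"twist": 0.02},
  {"tx": 0.36,"ty": -0.12,"tz": 0,"twist": 0.03},
  {"tx": 0.5,"ty": -0.17,"tz": 0,"twist": 0.04},
  {"tx": 0.64,"ty": -0.22,"tz": 0,"twist": 0.05},
  {"tx": 0.78,"ty": -0.27,"tz": 0,"twist": 0.06},
  {"tx": 0.9,"ty": -0.31,"tz": 0,"twist": 0.06},
  {"tx": 0.96,"ty": -0.34,"tz": 0,"twist": 0.06},
])

```text
t: 3.05
eef_pos: [0.5517, -0.0491, 0.2515]
ee_rot: [3.141, -0.0, -1.605]
force: [-0.8, 0.0, 0.5]
width: 0.0302
gripper_force: 0.0
```

```bash
python3 d.py -.195 -.008 .25
```

```text
t 3.05 rot [ 3.141 -0.    -1.605] chest [-0.137   0.0246] h 0.1415 q [ 0.27  0.14 -0.22  0.   -1.21 -0.3 ] F [-0.8  0.   0.5] w 0.03
tx 0.236 ty -0.123 tz 0.006 twist 0.010
```

Call:
arm_command([
  {"tx": 0.09,"ty": -0.04,"tz": 0,"twist": 0.01},
  {"tx": 0.18,"ty": -0.09,"tz": 0,"twist": 0.01},
  {"tx": 0.24,"ty": -0.12,"tz": 0,"twist": 0.01},
  {"tx": 0.24,"ty": -0.12,"tz": 0.06,"twist": 0.01},
  {"tx": 0.24,"ty": -0.12,"tz": 0.14,"twist": 0.01},
  {"tx": 0.24,"ty": -0.12,"tz": 0.2,"twist": 0.01},
  {"tx": 0.24,"ty": -0.12,"tz": 0.2,"twist": 0.01},
  {"tx": 0.24,"ty": -0.12,"tz": 0.2,"twist": 0.01},
])

```text
t: 3.72
eef_pos: [0.5786, -0.1072, 0.2013]
ee_rot: [3.14, -0.001, -1.634]
force: [-0.3, 1.6, 0.7]
width: 0.03
gripper_force: 0.0
```

```bash
python3 - <<'E'
from h import *
im=grab_frame("wrist");cv2.imwrite("pics/w1.png",im[:,:,::-1])
r=regions_of("regulator","wrist")
for r in r[:2]:
    ys,xs=np.nonzero(r["region"]);P=np.array([at_z("wrist",(u,v),.136)[:2] for u,v in zip(xs[::5],ys[::5])],np.float32)
    from fit import t,R
    print(r["score"],r["rect"],cv2.minAreaRect((((P-t)@R)*1000).astype(np.float32)))
E
python3 d.py -.195 -.008 .12
```

```text
0.96 [211.6, 229.2, 285.4, 302.9] ((-130.9661865234375, -11.909124374389648), (71.00540161132812, 63.58846664428711), 0.1488671451807022)
0.77 [429.5, 232.2, 454.2, 282.9] ((-139.03892517089844, 157.8248291015625), (51.84147262573242, 15.67552375793457), 15.490985870361328)
t 3.82 rot [-3.14  -0.    -1.634] chest [-0.1929 -0.0071] h 0.0928 q [ 0.15  0.23 -0.22  0.   -1.12 -0.21] F [0.2 0.6 0.2] w 0.03
tx 0.008 ty -0.004 tz 0.331 twist 0.001
```

View pics/w1.png

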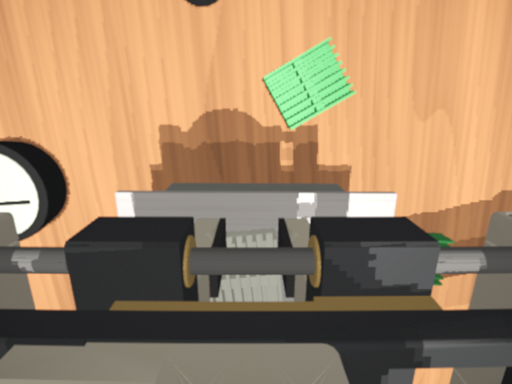

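The wrist view shows the back of the block between the fingers at about (250,265), ahead of the ledge edge at row ~205. The fingers are clear behind it, so I'll descend.

Call:
arm_command([
  {"tx": 0.01,"ty": 0,"tz": 0.06,"twist": 0},
  {"tx": 0.01,"ty": 0,"tz": 0.13,"twist": 0},
  {"tx": 0.01,"ty": 0,"tz": 0.2,"twist": 0},
  {"tx": 0.01,"ty": 0,"tz": 0.26,"twist": 0},
  {"tx": 0.01,"ty": 0,"tz": 0.3,"twist": 0},
  {"tx": 0.01,"ty": 0,"tz": 0.33,"twist": 0},
  {"tx": 0.01,"ty": 0,"tz": 0.33,"twist": 0},
  {"tx": 0.01,"ty": 0,"tz": 0.33,"twist": 0},
])

```text
t: 4.48
eef_pos: [0.5792, -0.1095, 0.1197]
ee_rot: [-3.141, -0.0, -1.634]
force: [0.2, -0.1, 0.6]
width: 0.0303
gripper_force: 0.0
```

```bash
python3 d.py -.11 -.004 .119
```

```text
t 4.48 rot [-3.141 -0.    -1.634] chest [-0.1954 -0.0068] h 0.0097 q [ 0.14  0.31 -0.32  0.   -0.94 -0.21] F [ 0.2 -0.1  0.6] w 0.03
tx -0.342 ty 0.011 tz 0.003 twist 0.001
```

Call:
arm_command([
  {"tx": -0.02,"ty": 0,"tz": 0,"twist": 0},
  {"tx": -0.04,"ty": 0,"tz": 0,"twist": 0},
  {"tx": -0.06,"ty": 0,"tz": 0,"twist": 0},
  {"tx": -0.08,"ty": 0,"tz": 0,"twist": 0},
  {"tx": -0.1,"ty": 0,"tz": 0,"twist": 0},
  {"tx": -0.12,"ty": 0,"tz": 0,"twist": 0},
  {"tx": -0.14,"ty": 0,"tz": 0,"twist": 0},
  {"tx": -0.16,"ty": 0,"tz": 0,"twist": 0},
])

```text
t: 5.15
eef_pos: [0.5811, -0.0694, 0.1192]
ee_rot: [3.141, -0.0, -1.634]
force: [-0.5, -1.9, -0.2]
width: 0.0297
gripper_force: 1.3
```

Call:
arm_command([
  {"tx": -0.02,"ty": 0.0,"tz": 0,"twist": 0},
  {"tx": -0.04,"ty": 0.0,"tz": 0,"twist": 0},
  {"tx": -0.06,"ty": 0.0,"tz": 0,"twist": 0},
  {"tx": -0.08,"ty": 0.0,"tz": 0,"twist": 0},
  {"tx": -0.1,"ty": 0.01,"tz": 0,"twist": 0},
  {"tx": -0.12,"ty": 0.01,"tz": 0,"twist": 0},
  {"tx": -0.12,"ty": 0.01,"tz": 0,"twist": 0},
  {"tx": -0.12,"ty": 0.01,"tz": 0,"twist": 0},
])

```text
t: 5.82
eef_pos: [0.5805, -0.0388, 0.1189]
ee_rot: [3.141, 0.001, -1.634]
force: [0.3, -0.7, -0.2]
width: 0.0296
gripper_force: 0.0
```

```bash
python3 d.py -.05 0 .119; python3 - <<'E'
from fit import *
a=grab_frame("top")
cr=cv2.resize(a[110:240,125:310],None,fx=4,fy=4,interpolation=cv2.INTER_CUBIC)
cv2.imwrite("pics/c2.png",cr[:,:,::-1])
E
```

```text
t 5.82 rot [ 3.141e+00  1.000e-03 -1.634e+00] chest [-0.1248 -0.0036] h 0.0089 q [ 0.27  0.3  -0.34 -0.   -0.93 -0.33] F [ 0.3 -0.7 -0.2] w 0.03
tx -0.299 ty 0.014 tz -0.001 twist 0.001
```

View pics/c2.png

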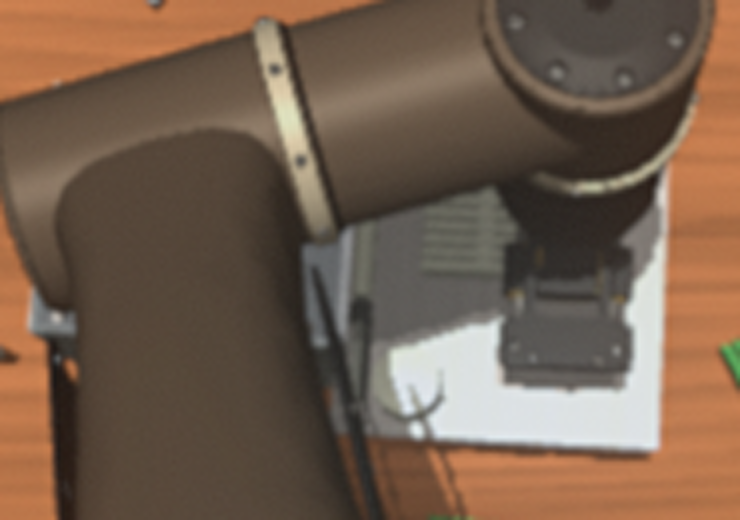

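The block now lies square to the ledge: its near side runs through crop (423,272)-(505,276), parallel to the ledge edge. It is about 9 mm off centre, which fits the doorway. I'll push on with a slight drift to the left.

Call:
arm_command([
  {"tx": -0.02,"ty": 0.005,"tz": 0,"twist": 0},
  {"tx": -0.04,"ty": 0.01,"tz": 0,"twist": 0},
  {"tx": -0.06,"ty": 0.015,"tz": 0,"twist": 0},
  {"tx": -0.08,"ty": 0.02,"tz": 0,"twist": 0},
  {"tx": -0.1,"ty": 0.025,"tz": 0,"twist": 0},
  {"tx": -0.12,"ty": 0.03,"tz": 0,"twist": 0},
  {"tx": -0.12,"ty": 0.03,"tz": 0,"twist": 0},
  {"tx": -0.12,"ty": 0.03,"tz": 0,"twist": 0},
])

```text
t: 6.53
eef_pos: [0.5752, -0.0085, 0.1192]
ee_rot: [-3.141, 0.0, -1.633]
force: [0.5, -1.3, 0.7]
width: 0.0297
gripper_force: 0.0
```

```bash
python3 d.py -.03 0 .119; python3 - <<'E'
from fit import *
a=grab_frame("top"); b=grab_frame("side")
A=cv2.resize(a[130:200,185:285],None,fx=5,fy=5,interpolation=cv2.INTER_CUBIC)
B=cv2.resize(b[160:300,180:300],(300,350),interpolation=cv2.INTER_CUBIC)
cv2.imwrite("pics/c3.png",np.hstack([A,B])[:,:,::-1])
E
```

```text
t 6.53 rot [-3.141  0.    -1.633] chest [-0.0949  0.0037] h 0.0092 q [ 0.33  0.29 -0.35 -0.   -0.93 -0.39] F [ 0.5 -1.3  0.7] w 0.03
tx -0.260 ty -0.015 tz 0.001 twist 0.001
```

View pics/c3.png

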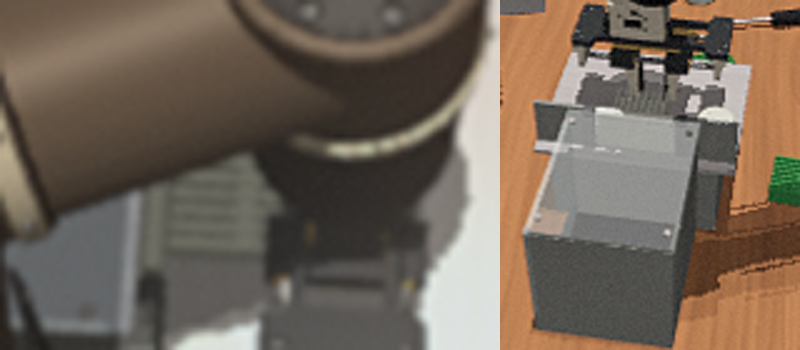

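The block's near side has moved about 6 mm towards centre, and its front is now just at the flap (top crop (165,200)). Pushing straight in.

Call:
arm_command([
  {"tx": -0.02,"ty": 0,"tz": 0,"twist": 0},
  {"tx": -0.04,"ty": 0,"tz": 0,"twist": 0},
  {"tx": -0.06,"ty": 0,"tz": 0,"twist": 0},
  {"tx": -0.08,"ty": 0,"tz": 0,"twist": 0},
  {"tx": -0.1,"ty": 0,"tz": 0,"twist": 0},
  {"tx": -0.12,"ty": 0,"tz": 0,"twist": 0},
  {"tx": -0.14,"ty": 0,"tz": 0,"twist": 0},
  {"tx": -0.14,"ty": 0,"tz": 0,"twist": 0},
])

```text
t: 7.3
eef_pos: [0.5775, 0.027, 0.119]
ee_rot: [-3.141, 0.001, -1.633]
force: [-0.8, 0.0, -0.0]
width: 0.0297
gripper_force: 0.0
```

Call:
arm_command([
  {"tx": -0.02,"ty": -0.005,"tz": 0,"twist": 0},
  {"tx": -0.04,"ty": -0.005,"tz": 0,"twist": 0},
  {"tx": -0.06,"ty": -0.01,"tz": 0,"twist": 0},
  {"tx": -0.075,"ty": -0.01,"tz": 0,"twist": 0},
  {"tx": -0.09,"ty": -0.01,"tz": 0,"twist": 0},
  {"tx": -0.09,"ty": -0.01,"tz": 0,"twist": 0},
  {"tx": -0.09,"ty": -0.01,"tz": 0,"twist": 0},
  {"tx": -0.09,"ty": -0.01,"tz": 0,"twist": 0},
])

```text
t: 7.97
eef_pos: [0.5813, 0.0486, 0.119]
ee_rot: [-3.141, 0.001, -1.634]
force: [-0.0, 0.2, 0.3]
width: 0.0298
gripper_force: 0.0
```

```bash
python3 d.py -.025 0 .119; python3 - <<'E'
from fit import *
a=grab_frame("top"); b=grab_frame("side")
A=cv2.resize(a[130:200,185:285],None,fx=5,fy=5,interpolation=cv2.INTER_CUBIC)
B=cv2.resize(b[160:300,180:300],(300,350),interpolation=cv2.INTER_CUBIC)
cv2.imwrite("pics/c4.png",np.hstack([A,B])[:,:,::-1])
E
```

```text
t 7.97 rot [-3.141e+00  1.000e-03 -1.634e+00] chest [-0.0376  0.0013] h 0.009 q [ 0.42  0.3  -0.34 -0.   -0.93 -0.48] F [-0.   0.2  0.3] w 0.03
tx -0.050 ty -0.005 tz -0.000 twist 0.001
```

View pics/c4.png

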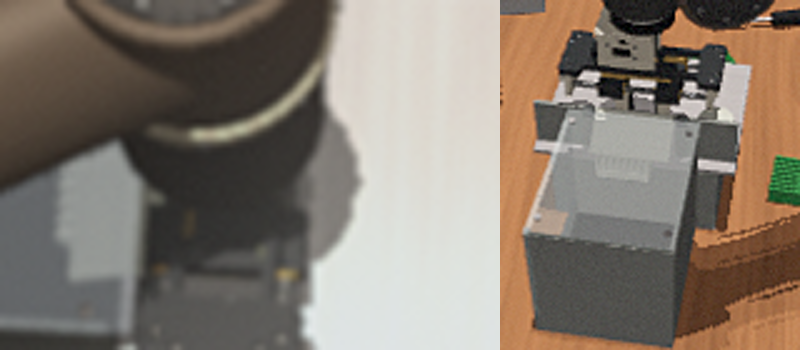

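The flap is swung open and rests on the block, which is mostly through (side crop (622,165)). It has not dropped yet, so I'll push a bit further.

Call:
arm_command([
  {"tx": -0.015,"ty": 0,"tz": 0,"twist": 0},
  {"tx": -0.03,"ty": 0,"tz": 0,"twist": 0},
  {"tx": -0.045,"ty": 0,"tz": 0,"twist": 0},
  {"tx": -0.06,"ty": 0,"tz": 0,"twist": 0},
  {"tx": -0.07,"ty": 0,"tz": 0,"twist": 0},
  {"tx": -0.07,"ty": 0,"tz": 0,"twist": 0},
  {"tx": -0.07,"ty": 0,"tz": 0,"twist": 0},
  {"tx": -0.07,"ty": 0,"tz": 0,"twist": 0},
])

```text
t: 8.73
eef_pos: [0.5822, 0.0661, 0.1188]
ee_rot: [3.141, 0.001, -1.634]
force: [0.4, -0.6, -0.7]
width: 0.0298
gripper_force: 0.0
```

```bash
python3 d.py -.01 0 .119; python3 - <<'E'
from fit import *
b=grab_frame("side")
for q in ["regulator","flap_edge"]:
    for r in (spot_point(q,"side")+boxes_of(q,"side"))[:4]: print(q,r)
print(proj("side",[[*(t+R@[.11,0]),.005],[*(t+R@[.02,0]),.11]]))
B=cv2.resize(b[160:300,180:300],(480,560),interpolation=cv2.INTER_CUBIC)
cv2.imwrite("pics/c5.png",B[:,:,::-1])
E
```

```text
t 8.73 rot [ 3.141e+00  1.000e-03 -1.634e+00] chest [-0.02    0.0015] h 0.0088 q [ 0.45  0.31 -0.33 -0.   -0.93 -0.51] F [ 0.4 -0.6 -0.7] w 0.03
tx -0.040 ty -0.006 tz -0.001 twist 0.001
regulator {'uv': [263.6, 191.7], 'score': 0.58}
regulator {'uv': [299.8, 231.3], 'score': 0.56}
regulator {'rect': [287.4, 220.5, 314.9, 242.4], 'score': 0.72}
regulator {'rect': [193.2, 187.4, 280.6, 297.4], 'score': 0.35}
[[228.92359542 269.17422669]
 [233.65537044 224.2079759 ]]
```

View pics/c5.png

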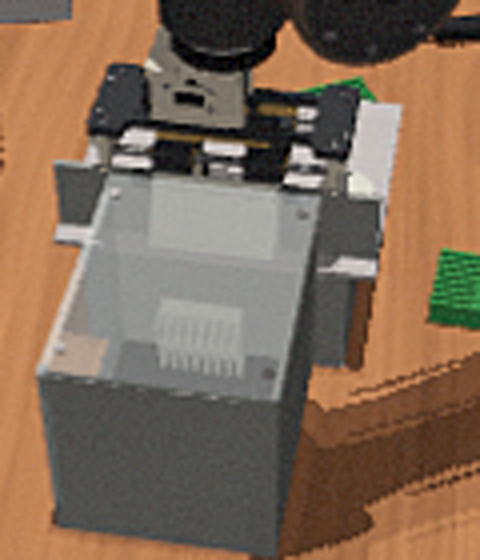

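The block has dropped into the hopper: its fins show at crop (200,335), deep inside, and the flap hangs in the doorway. Now I'll draw back.

Call:
arm_command([
  {"tx": 0.03,"ty": 0,"tz": 0,"twist": 0},
  {"tx": 0.09,"ty": 0,"tz": 0,"twist": 0},
  {"tx": 0.17,"ty": 0,"tz": 0,"twist": 0},
  {"tx": 0.26,"ty": 0,"tz": 0,"twist": 0},
  {"tx": 0.36,"ty": 0,"tz": 0,"twist": 0},
  {"tx": 0.46,"ty": 0,"tz": 0,"twist": 0},
  {"tx": 0.54,"ty": 0,"tz": 0,"twist": 0},
  {"tx": 0.58,"ty": 0,"tz": 0,"twist": 0},
])

```text
t: 9.65
eef_pos: [0.5722, -0.0822, 0.1191]
ee_rot: [3.141, -0.0, -1.636]
force: [0.2, 0.4, 0.0]
width: 0.0299
gripper_force: 0.0
```

Call:
arm_command([
  {"tx": 0,"ty": 0,"tz": -0.06,"twist": 0},
  {"tx": 0,"ty": 0,"tz": -0.14,"twist": 0},
  {"tx": 0,"ty": 0,"tz": -0.24,"twist": 0},
  {"tx": 0,"ty": 0,"tz": -0.34,"twist": 0},
  {"tx": 0,"ty": 0,"tz": -0.44,"twist": 0},
  {"tx": 0,"ty": 0,"tz": -0.5,"twist": 0},
  {"tx": 0,"ty": 0,"tz": -0.5,"twist": 0},
  {"tx": 0,"ty": 0,"tz": -0.5,"twist": 0},
])

```text
t: 10.32
eef_pos: [0.5733, -0.0795, 0.245]
ee_rot: [-3.14, 0.001, -1.635]
force: [0.8, 0.7, -1.5]
width: 0.0297
gripper_force: 0.0
```

```bash
python3 d.py -.2 0 .25; python3 - <<'E'
from fit import *
b=grab_frame("side");a=grab_frame("top")
B=cv2.resize(b[160:300,180:300],(390,455),interpolation=cv2.INTER_CUBIC)
A=cv2.resize(a[120:240,200:300],(379,455),interpolation=cv2.INTER_CUBIC)
cv2.imwrite("pics/c6.png",np.hstack([A,B])[:,:,::-1])
E
```

```text
t 10.32 rot [-3.140e+00  1.000e-03 -1.635e+00] chest [-0.1659  0.001 ] h 0.135 q [ 0.2   0.19 -0.18 -0.   -1.2  -0.26] F [ 0.8  0.7 -1.5] w 0.03
tx 0.136 ty -0.004 tz -0.020 twist 0.000
```

View pics/c6.png

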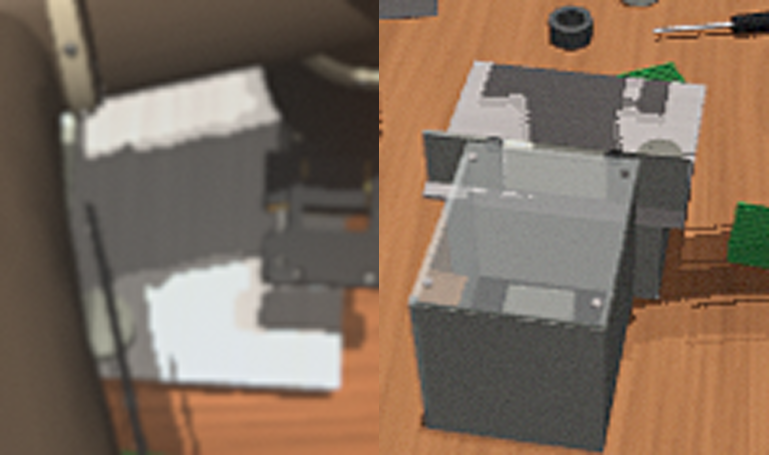

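The ledge is clear, the flap hangs shut at (555,175), the block lies on the hopper floor at about (540,302), and the piston has not moved. The arm is clear of everything, so I'm handing in.

```bash
python3 -c "from station import *; print(job_done())"
```

```text
the job is handed in; nothing more can be done
None
```

The regulator was pushed, never gripped, under the flap and dropped into the hopper; the flap swung shut behind it, the piston is where it was (the bearing was hidden by the arm in the last picture), and I handed the job in at about 10 s.

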